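# Put the tea caddy away in the drawer that is not bolted

### The arm

A 6-joint arm with a two-finger parallel gripper is mounted at the origin on the work surface. World frame = base frame: x ahead of the robot, y to its left, z up, the work surface at z = 0. Lengths are in mm, angles in rad, forces in N, time in s.
With the tool pointing down it reaches from about 350 to 775 mm from the base axis. Payload 7.3 kg.
Tool frame: the origin (TCP) lies on the centre line of the jaws, within the pads' length; the fingertips stand 22 mm ahead of it and the grasp point (between the pads) lies 3 mm ahead of it; z points along the fingers, y is the direction in which the jaws open and shut (so a half turn about z gives the same grasp; the last joint's range is limited). The gripper opens to 92 mm and grips with 3 to 60 N. Pads are 19 mm wide; open, the fingers measure 130 mm over their backs; the gripper's body (75 mm by 190 mm) begins 47 mm behind the grasp point.
Start: joints at [1.202, 0.342, 1.524, -0, 1.275, -0.146], TCP at [115.987, 512.045, 248.741] pointing down, gripper open.
Joint ranges: [-2.53, 2.53], [-0.77, 2.02], [0.04, 2.7], [-1, 4.14], [0.28, 2.66], [-3.11, 3.11]. Speed limits (rad/s): [2.57, 2.57, 3.14, 3.14, 3.14, 3.14].

### API

Orientations are given as [roll, pitch, yaw] about the fixed x, y, z axes, in that order (R = Rz(yaw) Ry(pitch) Rx(roll)).
In Python, from plant import bot gives the robot as it stands.
- The arm moves only by the tool play_rows, never from a script. Its argument "moves" is one flat list of numbers, 5 for each row, row after row: the closure in counts, from 0 (fully open) to 255 (shut), then the shift along the tool's x, y, z in mm, then the turn about the tool's z in degrees. A call has 1 to 8 rows; each row is the pose to reach, as a shift and turn from the pose commanded when the call began, along the tool's axes at that moment; what a row does not reach only later rows make up. A row lasts 1/12 s, in which the tool goes at most 41.7 mm and 7.16 degrees, less where a joint would pass 70% of its speed; a pose out of reach is approached as far as the arm can. A call with a gripper value outside its range is refused whole. The fingers move at their own pace and stop on an object; the grip force is fixed at half the most. Time passes only in rows, so rows that repeat a pose let the fingers close. It gives the time, the measured TCP pose, the force and the opening at its end, in the units of the state.
- bot.get_obs(): the state, without advancing time (a new reading comes with each control period).
- bot.capture(name): name is "side" or "top" or "wrist"; returns a dict with "color" (480x640x3 uint8, red, green, blue), "fx", "fy", "cx", "cy" (pixels), "world_to_cam" (4x4, takes a point from world to camera coordinates); the wrist camera has in their place "T_tool_cam" (4x4, takes a point from camera to tool coordinates, whose origin is the TCP and whose axes are the flange's). Camera axes: x right, y down, z forward; pixel columns grow to the right and rows downward; lengths in mm; the calibration is good to about 2 mm. A picture is of the moment at which its call begins: read the wrist's pose just before it. There is no depth.
- bot.close_job(): hands the job in, once; it reports no verdict.
The state is a dict: "time": time; "joint_positions": joint angles; "dq": joint speeds; "tau": joint torques, N m; "tool_pos": TCP position; "tcp_rot": TCP orientation; "contact_force": force on the tool from outside, world axes, zero at the start; "moment": the same for the moment, N m; "grip_width": finger opening in mm.
Only numpy, scipy, OpenCV 4.12 (cv2) and the standard library are available. Lean on these libraries where they do the work, as an engineer would, in place of code of your own. Each camera call takes 0.05 s, during which the arm holds its last target.

### The job

Put the low copper tea caddy away in the little tea chest: one of its two drawers is bolted inside and nothing shows which, so feel for it with a gentle pull, and draw the one that gives well open by its handle, nearly to its stop. Set the caddy down gently, upright, on that drawer's floor, let go of it, and then slide the drawer fully shut. The chest only stands loose on the table, so do not drag it along, and leave the rest of the tea things where they are.

Things in the scene. Friction and masses are not known exactly. Their poses are not given: they have to be found in the camera images.
- chest: Loose-standing wooden tea chest, 200 deep (x), 310 wide (y), 103 mm high, 4 kg in all; a steady push or pull over about 18 N slides it. Origin: centre of underside; z up. Front with two equal drawers side by side is its -x side, +y the left drawer (robot's left). Top bare. A hidden bolt holds one drawer (either; very rarely neither): that one gives only 2 to 5 mm, then stops hard.
- drawer_left (a joint): Travel of the left (+y of the chest) drawer in m: 0 shut, 0.120 at its open stop; it slides out along the chest's -x. Its runner drags with about 2 N and it stays where it is left. It may start up to 2 mm open. Held by the bolt it cannot go beyond about 0.005.
- drawer_right (a joint): The same for the right (-y of the chest) drawer.
- drawer_left_handle (a point): Middle of the left drawer's handle: dark steel bar, 10 mm diameter, 80 mm long, level along the chest's y, 75 mm above the table, 28 mm below the chest's top, its axis 40 mm in front of the drawer front; two 8 mm stems join it to the front 36 mm either side of the middle. Can be pinched from above, fingers closing along the chest's x.
- drawer_right_handle (a point): The same for the right drawer's handle.
- drawer_left_floor (a point): Centre of the left drawer's inner floor, 17 mm above the table; moves with the drawer, axes as the chest's. Inside 160 (x) x 127 (y) mm. Side walls 5 mm thick, 63 mm above the floor; drawer front 73 mm above it, outer face 97 mm in front of this point. At 0.120 open the rear 45 mm are still under the chest's top; the middle of the uncovered part is some 23 mm in front of this point.
- drawer_right_floor (a point): The same for the right drawer.
- caddy: The low copper tea caddy: upright plain cylinder, 50 mm diameter, 60 mm high, about 0.2 kg, a thin dark line where its lid begins. Origin: centre of its underside, z up. It stands on the table on the robot's left or right.
- canister: Tall copper canister, 62 mm diameter, 110 mm high; stays. Origin: centre of its underside.
- cup: White porcelain cup, 68 mm across the rim, 52 mm high; stays. It stands on the other side from the caddy. Origin: centre of its underside.
- cup2: A second cup of the same kind, further out on the robot's left; stays. Origin: centre of its underside.
- scoop: Pale wooden tea scoop, 170 mm long, lying in front of the robot; stays. Origin: on its underside, x along it towards the bowl.
- teapot: Small brown clay teapot, about 80 mm high, on a clay saucer 150 mm across; stays. Origin: centre of its underside.

How it is judged:
By the outcome, as a careful person would: the job done as asked, in the order asked, and still so for the second after the job is handed in, with the robot touching nothing.
It also fails if it takes over 72 s, if anything falls off the work surface, if the arm or the gripper's body presses on something with over 40 N, if the wrist force passes 120 N, or if a joint passes its speed limit or range.

## Working session

There is one attempt and no reset: what is moved stays moved. The work goes in short steps, Python scripts to look and compute and a tool call to move; the robot and the scene stay as the last step left them, time stands still between calls to the robot, and variables do not carry over. Pictures are saved under pics/ and viewed, and the job is handed in when it is done.

Besides the shell and the picture viewer there is one more tool, called after "Emit:" by a JSON object that holds its "fn" and its "kwargs". play_rows: Moves the arm, as the interface text tells. Its arguments: {"type":"object","properties":{"moves":{"type":"array","items":{"type":"number"}}},"required":["moves"]}

```bash
ls; mkdir -p pics; cat > h.py <<'E'
import numpy as np,cv2
from plant import bot
def snap(n,f):
    c=bot.capture(n); cv2.imwrite('pics/'+f,c['color'][:,:,::-1]); return c
def ray(c,u,v,z,M=None):
    M=np.linalg.inv(c['world_to_cam']) if M is None else M
    d=M[:3,:3]@np.array([(u-c['cx'])/c['fx'],(v-c['cy'])/c['fy'],1]); o=M[:3,3]
    return o+d*(z-o[2])/d[2]
def proj(c,p):
    q=np.array(c['world_to_cam'])@np.append(p,1); return c['fx']*q[0]/q[2]+c['cx'],c['fy']*q[1]/q[2]+c['cy']
E
python3 - <<'E'
from h import *
import pickle
print(bot.get_obs())
d={n:snap(n,n+'0.png') for n in('top','side')}
pickle.dump(d,open('d0.pkl','wb'))
for c in d.values(): print(np.linalg.inv(c['world_to_cam'])[:3].round(2),c['fx'],c['cx'],c['cy'])
E
```

```text
pics
{'time': 0.0, 'joint_positions': array([ 1.20199527e+00,  3.42754315e-01,  1.52497954e+00, -3.96686433e-05,
        1.27538516e+00, -1.45977372e-01]), 'dq': array([ 0.00040047,  0.00110404,  0.00065337,  0.00110938,  0.0014612 ,
       -0.00012522]), 'tau': array([ 3.39172648e-04, -4.31236589e+01, -2.44215542e+01,  7.18376739e-02,
        5.61086484e-02, -1.53141068e-04]), 'tool_pos': array([115.86556405, 511.69182575, 248.04161293]), 'tcp_rot': array([-3.14007701e+00, -1.84493613e-04,  2.91878041e+00]), 'contact_force': array([-0.48030221, -0.24922761,  0.15198879]), 'moment': array([-0.00682472, -0.0190107 ,  0.05791495]), 'grip_width': 91.50043036661353}
[[ 0.00000e+00 -9.90000e-01  1.70000e-01  3.57210e+02]
 [-1.00000e+00 -1.00000e-02 -3.00000e-02  9.38000e+00]
 [ 3.00000e-02 -1.70000e-01 -9.80000e-01  1.29597e+03]] 552.4723851757169 316.3684895459595 242.01807215437177
[[-9.80000e-01 -1.40000e-01  1.20000e-01  3.93960e+02]
 [-1.90000e-01  7.70000e-01 -6.10000e-01  7.36970e+02]
 [-1.00000e-02 -6.30000e-01 -7.80000e-01  1.00941e+03]] 545.5442255764232 300.0258687152393 233.2108662105174
```

View pics/top0.png

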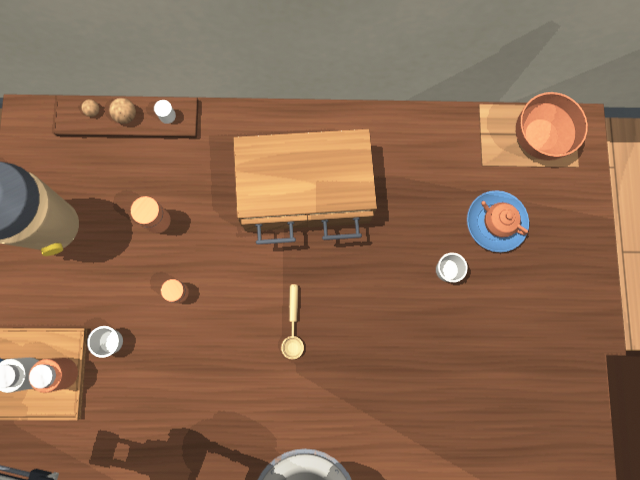

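View pics/side0.png

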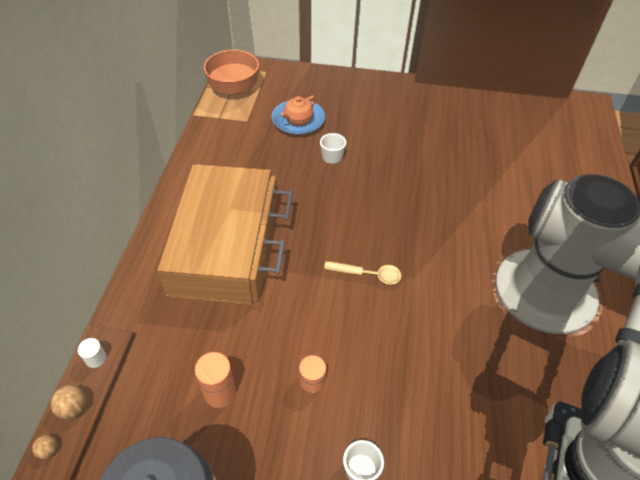

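The top view shows the chest at about (305,175), its handle bars at about (275,241) and (341,237), the caddy at (173,291) and the canister at (146,211). I'll zoom in to measure these precisely.

```bash
python3 - <<'E'
from h import *
im=cv2.imread('pics/top0.png')
cv2.imwrite('pics/z1.png',cv2.resize(im[120:260,220:390],None,fx=4.6,fy=4.2,interpolation=cv2.INTER_CUBIC))
cv2.imwrite('pics/z2.png',cv2.resize(im[190:320,120:220],None,fx=4.5,fy=4.5,interpolation=cv2.INTER_CUBIC))
E
```

```text
(no output)
```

View pics/z1.png

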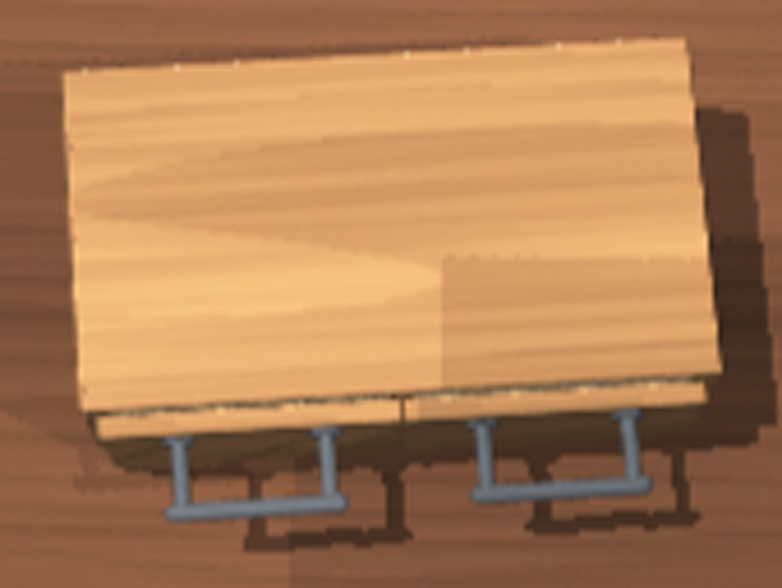

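View pics/z2.png

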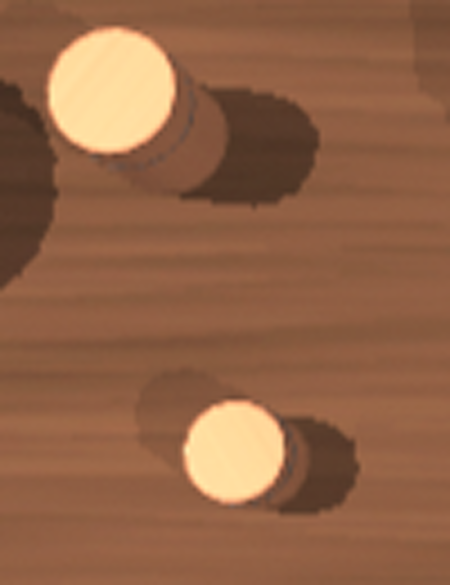

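```bash
python3 - <<'E'
from h import *
import pickle
d=pickle.load(open('d0.pkl','rb')); c=d['top']
def p(x,y,z,s=(4.6,4.2),o=(220,120)): return ray(c,(x+.5)/s[0]-.5+o[0],(y+.5)/s[1]-.5+o[1],z)
K=[p(x,y,103) for x,y in((65,72),(685,38),(722,372),(80,410))]
for k in K: print(k.round(1))
ctr=np.mean(K,0); print('ctr',ctr.round(1))
e=[K[0]-K[1],K[3]-K[2],K[0]-K[3],K[1]-K[2]]
print([ (np.linalg.norm(v).round(1), np.degrees(np.arctan2(v[1],v[0])).round(2)) for v in e])
H=[p(x,y,75) for x,y in((167,514),(345,502),(474,494),(650,484))]
for k in H: print('h',k.round(1))
print((H[0]+H[1])/2,(H[2]+H[3])/2, [np.degrees(np.arctan2(*(H[i]-H[j])[[1,0]])).round(2) for i,j in((0,1),(2,3),(0,3))])
cad=p(235,452,60,(4.5,4.5),(120,190)); can=p(112,91,110,(4.5,4.5),(120,190)); print('caddy',cad,'can',can)
s=d['side']
for q in list(K)+H+[cad,can]: print(np.round(proj(s,q[:3]),1))
E
```

```text
[805.5 165.3 103. ]
[ 829.5 -140.3  103. ]
[ 643.5 -156.   103. ]
[619.6 152.5 103. ]
ctr [724.5   5.4 103. ]
[(np.float64(306.5), np.float64(94.49)), (np.float64(309.5), np.float64(94.43)), (np.float64(186.3), np.float64(3.93)), (np.float64(186.6), np.float64(4.85))]
h [569.6 112.1  75. ]
h [576.9  25.6  75. ]
h [581.9 -37.3  75. ]
h [ 588.1 -123.6   75. ]
[573.23752734  68.84088527  75.        ] [585.0024803  -80.49009883  75.        ] [np.float64(94.84), np.float64(94.17), np.float64(94.51)]
caddy [462.05088917 297.09836585  60.        ] can [632.47618926 353.37392034 110.        ]
[158.1 267.3]
[193.2 162.4]
[270.9 167.8]
[248.3 276.1]
[277.6 271.5]
[282.8 238.8]
[286.5 216.9]
[291.4 189. ]
[312.9 365.1]
[213.  365.2]
```

```bash
cat >> h.py <<'E'
def plan(x,y,z,yawdeg=94.5):
    from scipy.spatial.transform import Rotation as Ro
    o=bot.get_obs(); R=Ro.from_euler('xyz',o['tcp_rot']).as_matrix()
    s=R.T@(np.array([x,y,z])-o['tool_pos'])
    dy=(yawdeg-np.degrees(o['tcp_rot'][2])+180)%360-180
    print('t',round(o['time'],2),'pos',o['tool_pos'].round(1),'yaw',np.degrees(o['tcp_rot']).round(1),'F',o['contact_force'].round(1),'w',round(o['grip_width'],1),'| shift',s.round(1),'turn',round(-dy,2),'q',o['joint_positions'].round(2))
E
python3 -c "
from h import *
plan(400,230,248);plan(573,69,200)"
```

```text
t 0.1 pos [115.9 511.7 248.1] yaw [-179.9   -0.   167.2] F [-0.2 -0.4  0.9] w 91.7 | shift [-3.394e+02 -2.120e+02  3.000e-01] turn 72.74 q [ 1.2   0.34  1.52  0.    1.28 -0.15]
t 0.1 pos [115.9 511.7 248.1] yaw [-179.9   -0.   167.2] F [-0.2 -0.4  0.9] w 91.7 | shift [-543.7 -330.7   48.5] turn 72.74 q [ 1.2   0.34  1.52  0.    1.28 -0.15]
```

Emit:
{"fn": "play_rows", "kwargs": {"moves": [100, -15, -10, 0, 4, 120, -45, -28, 0, 10, 150, -78, -49, 0, 17, 180, -111, -69, 0, 24, 190, -144, -90, 0, 31, 190, -177, -110, 0, 38, 190, -210, -131, 0, 45, 190, -240, -150, 0, 51]}}

```text
time: 0.77
tool_pos: [317.9, 310.9, 248.6]
tcp_rot: [-3.141, 0.0, 2.022]
contact_force: [0.9, 1.1, 0.2]
grip_width: 42.8
```

```bash
python3 -c "
from h import *
plan(573,69,180)"
```

```text
t 0.77 pos [317.9 310.9 248.6] yaw [-180.     0.   115.9] F [0.9 1.1 0.2] w 42.8 | shift [-328.9  124.    68.6] turn 21.37 q [ 0.6   0.19  1.73 -0.    1.22  0.15]
```

Emit:
{"fn": "play_rows", "kwargs": {"moves": [190, -36, 13, 5, 3, 190, -72, 27, 10, 6, 190, -108, 40, 15, 9, 190, -144, 54, 20, 12, 190, -180, 68, 25, 15, 190, -216, 81, 30, 18, 190, -252, 95, 35, 20, 190, -280, 106, 40, 21.4]}}

```text
time: 1.43
tool_pos: [537.4, 106.0, 208.0]
tcp_rot: [-3.141, 0.0, 1.652]
contact_force: [0.9, 0.1, -0.4]
grip_width: 23.5
```

```bash
python3 -c "
from h import *
plan(573,69,180)"
```

```text
t 1.43 pos [537.4 106.  208. ] yaw [-180.     0.    94.7] F [ 0.9  0.1 -0.4] w 23.5 | shift [-39.8  32.5  28. ] turn 0.15 q [ 0.06  0.42  1.52 -0.    1.2  -0.03]
```

Emit:
{"fn": "play_rows", "kwargs": {"moves": [190, -20, 16, 14, 0, 190, -40, 32.5, 28, 0, 190, -40, 32.5, 28, 0, 190, -40, 32.5, 28, 0]}}

```text
time: 1.77
tool_pos: [571.2, 70.4, 179.2]
tcp_rot: [-3.138, -0.001, 1.653]
contact_force: [-0.6, 0.1, 0.7]
grip_width: 23.5
```

```bash
python3 - <<'E'
from h import *
plan(573,69,180)
o=bot.get_obs();c=snap('wrist','w1.png')
import pickle;pickle.dump((o,c),open('w1.pkl','wb'))
print(c['T_tool_cam'].round(3),c['fx'])
E
```

```text
t 1.77 pos [571.2  70.4 179.2] yaw [-179.8   -0.    94.7] F [-0.6  0.1  0.7] w 23.5 | shift [-1.5  1.6 -0.8] turn 0.21 q [-0.01  0.5   1.48  0.    1.17 -0.09]
[[ 1.00000e-03 -9.61000e-01 -2.78000e-01  7.46340e+01]
 [ 1.00000e+00  1.00000e-03  0.00000e+00 -3.37000e-01]
 [-0.00000e+00 -2.78000e-01  9.61000e-01 -1.36508e+02]
 [ 0.00000e+00  0.00000e+00  0.00000e+00  1.00000e+00]] 363.7813090372086
```

View pics/w1.png

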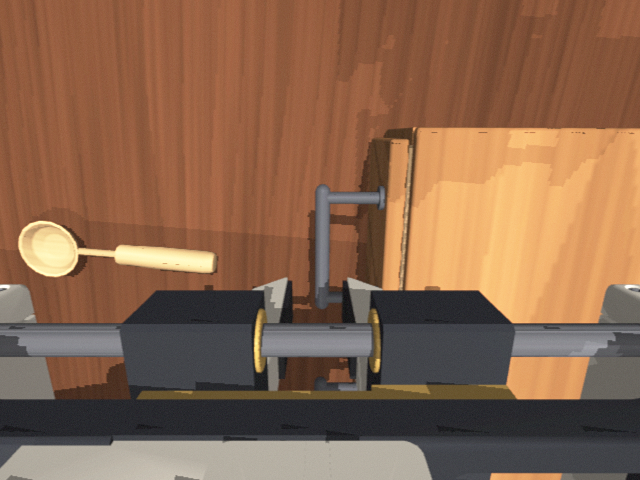

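The wrist view shows the handle bar running from about (322,188) to (321,303), and another handle end at about (320,383). I'll cast rays onto z=75.

```bash
python3 - <<'E'
from h import *
import pickle
from scipy.spatial.transform import Rotation as Ro
o,c=pickle.load(open('w1.pkl','rb'))
T=np.eye(4);T[:3,:3]=Ro.from_euler('xyz',o['tcp_rot']).as_matrix();T[:3,3]=o['tool_pos']
M=T@c['T_tool_cam']
for u,v in((322,188),(321,300),(320,383),(322,245)): print(ray(c,u,v,75,M).round(1))
for u,v in((414,130),(410,290)): print('top',ray(c,u,v,103,M).round(1))
for u,v in((407,145),(400,290)): print('dtop',ray(c,u,v,90,M).round(1))
E
```

```text
[570.6 111.1  75. ]
[576.9  30.4  75. ]
[582.2 -39.9  75. ]
[574.   71.9  75. ]
top [618.4 151.6 103. ]
top [631.1  55.3 103. ]
dtop [618.9 143.2  90. ]
dtop [628.5  49.3  90. ]
```

Emit:
{"fn": "play_rows", "kwargs": {"moves": [190, 0, 2.5, 20, 0.2, 190, 0, 2.5, 45, 0.2, 190, 0, 2.5, 65, 0.2, 190, 0, 2.5, 80, 0.2, 190, 0, 2.5, 90, 0.2, 190, 0, 2.5, 96, 0.2, 190, 0, 2.5, 96, 0.2]}}

```text
time: 2.4
tool_pos: [573.4, 72.2, 84.3]
tcp_rot: [-3.141, -0.0, 1.653]
contact_force: [0.3, -0.2, 0.9]
grip_width: 23.4
```

```bash
python3 - <<'E'
from h import *
plan(573.5,70,83)
o=bot.get_obs();c=snap('wrist','w2.png')
snap('side','s2.png')
E
```

```text
t 2.4 pos [573.4  72.2  84.3] yaw [-179.9   -0.    94.7] F [ 0.3 -0.2  0.9] w 23.4 | shift [-2.2 -0.1  1.3] turn 0.19 q [-0.01  0.61  1.58  0.    0.96 -0.09]
```

View pics/w2.png

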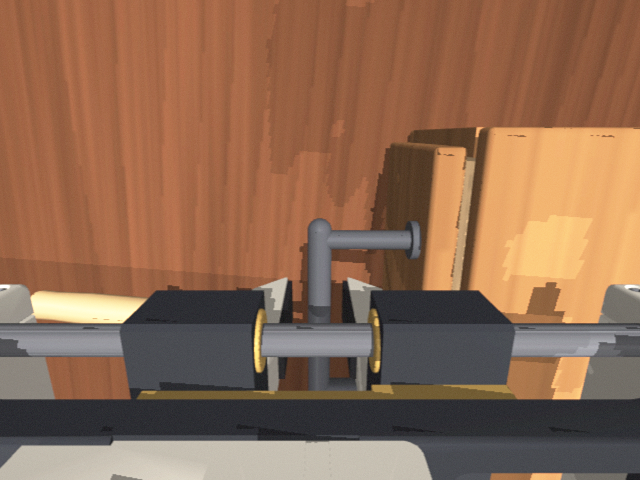

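Emit:
{"fn": "play_rows", "kwargs": {"moves": [190, 0, -2, 0, 0, 190, 0, -4, 0, 0, 190, 0, -5, 0, 0, 190, 0, -6, 0, 0, 190, 0, -7, 0, 0, 190, 0, -7.5, 0, 0, 190, 0, -8, 0, 0, 190, 0, -8, 0, 0]}}

```text
time: 3.17
tool_pos: [566.5, 70.9, 85.0]
tcp_rot: [3.14, -0.0, 1.652]
contact_force: [1.8, 0.2, 1.0]
grip_width: 23.3
```

Emit:
{"fn": "play_rows", "kwargs": {"moves": [190, 0, -0.5, 0, 0, 190, 0, -1, 0, 0, 190, 0, -1, 0, 0, 190, 0, -1, 0, 0]}}

```text
time: 3.5
tool_pos: [565.2, 70.8, 84.8]
tcp_rot: [3.141, -0.0, 1.652]
contact_force: [2.8, -0.0, 2.1]
grip_width: 23.5
```

Emit:
{"fn": "play_rows", "kwargs": {"moves": [190, 0, -0.5, 0, 0, 190, 0, -1, 0, 0, 190, 0, -1, 0, 0, 190, 0, -1, 0, 0]}}

```text
time: 3.83
tool_pos: [563.9, 70.7, 84.7]
tcp_rot: [-3.141, -0.0, 1.652]
contact_force: [1.7, -0.1, 1.6]
grip_width: 23.6
```

Emit:
{"fn": "play_rows", "kwargs": {"moves": [190, 0, -0.5, 0, 0, 190, 0, -1, 0, 0, 190, 0, -1, 0, 0, 190, 0, -1, 0, 0]}}

```text
time: 4.17
tool_pos: [563.5, 70.7, 84.7]
tcp_rot: [3.14, -0.0, 1.652]
contact_force: [5.7, 0.3, -1.2]
grip_width: 23.3
```

Emit:
{"fn": "play_rows", "kwargs": {"moves": [190, 0, -0.5, 0, 0, 190, 0, -1, 0, 0, 190, 0, -1, 0, 0, 190, 0, -1, 0, 0]}}

```text
time: 4.5
tool_pos: [563.3, 70.6, 84.8]
tcp_rot: [3.139, -0.0, 1.652]
contact_force: [8.0, 0.8, -3.6]
grip_width: 23.3
```

The left drawer stops hard after about 3 mm, with force rising to 8 N and position stalled, so it is bolted. I'll ease it back and try the right one.

Emit:
{"fn": "play_rows", "kwargs": {"moves": [190, 0, 4, 0, 0, 190, 0, 8, 0, 0, 190, 0, 11, 0, 0, 190, 0, 13, 0, 0, 190, 0, 14.5, 0, 0, 190, 0, 15.5, 0, 0, 190, 0, 16.5, 0, 0, 190, 0, 16.5, 0, 0]}}

```text
time: 5.17
tool_pos: [578.0, 71.9, 84.5]
tcp_rot: [-3.14, -0.0, 1.652]
contact_force: [-2.0, -0.9, 0.3]
grip_width: 23.5
```

```bash
python3 - <<'E'
from h import *
plan(573.5,70,135)
E
```

```text
t 5.17 pos [578.   71.9  84.5] yaw [-179.9   -0.    94.6] F [-2.  -0.9  0.3] w 23.5 | shift [ -1.5  -4.7 -50.5] turn 0.14 q [-0.01  0.62  1.56  0.    0.96 -0.09]
```

Emit:
{"fn": "play_rows", "kwargs": {"moves": [190, 0, -4.5, 0, 0, 190, 0, -4.5, -20, 0, 190, 0, -4.5, -48, 0, 190, -10, -4.5, -55, 0, 190, -45, -4.5, -55, 0, 190, -83, -4.5, -55, 0, 190, -120, -4.5, -55, 0, 190, -150, -4.5, -55, 0.1]}}

```text
time: 5.83
tool_pos: [586.0, -80.8, 139.7]
tcp_rot: [3.141, 0.001, 1.65]
contact_force: [-0.1, 0.5, 0.4]
grip_width: 23.2
```

Emit:
{"fn": "play_rows", "kwargs": {"moves": [190, 0, 0, 0, 0, 190, 0, 0, 0, 0]}}

```text
time: 6.0
tool_pos: [585.9, -80.0, 139.4]
tcp_rot: [3.141, -0.0, 1.646]
contact_force: [0.2, 1.2, -0.1]
grip_width: 24.0
```

```bash
python3 - <<'E'
from h import *
from scipy.spatial.transform import Rotation as Ro
plan(585.3,-80,85)
o=bot.get_obs();c=snap('wrist','w3.png')
T=np.eye(4);T[:3,:3]=Ro.from_euler('xyz',o['tcp_rot']).as_matrix();T[:3,3]=o['tool_pos']
M=T@c['T_tool_cam']
print(M[:3].round(3).tolist())
import pickle;pickle.dump((M,c),open('w3.pkl','wb'))
E
```

```text
t 6.0 pos [585.9 -80.  139.4] yaw [180.   -0.   94.3] F [ 0.2  1.2 -0.1] w 24.0 | shift [-0.  -0.6 54.4] turn -0.16 q [-0.27  0.56  1.48  0.    1.09 -0.34]
[[0.997, 0.073, 0.021, 579.862], [0.077, -0.958, -0.277, -5.582], [0.0, 0.277, -0.961, 275.872]]
```

View pics/w3.png

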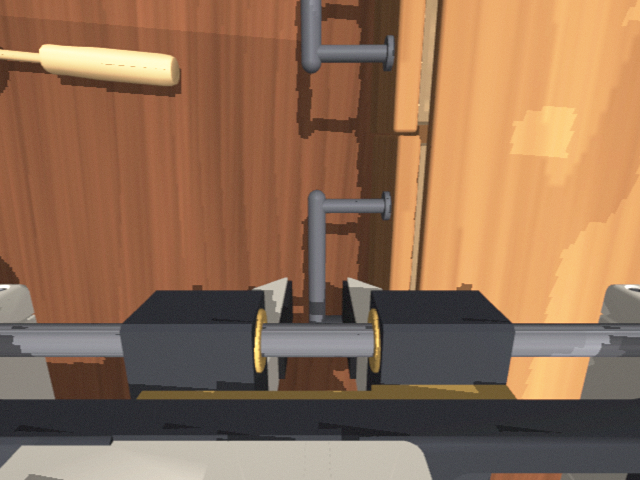

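Emit:
{"fn": "play_rows", "kwargs": {"moves": [190, 0, -0.5, 15, 0, 190, 0, -0.5, 30, 0, 190, 0, -0.5, 44, 0, 190, 0, -0.5, 54, 0, 190, 0, -0.5, 54, 0, 190, 0, -3, 54, 0, 190, 0, -5, 54, 0, 190, 0, -6, 54, 0]}}

```text
time: 6.72
tool_pos: [580.3, -78.3, 86.6]
tcp_rot: [3.14, 0.0, 1.65]
contact_force: [-0.4, -0.3, 0.8]
grip_width: 23.3
```

Emit:
{"fn": "play_rows", "kwargs": {"moves": [190, 0, -1, 0, 0, 190, 0, -2, 0, 0, 190, 0, -2, 0, 0, 190, 0, -2, 0, 0]}}

```text
time: 7.05
tool_pos: [578.5, -78.7, 86.2]
tcp_rot: [3.14, 0.0, 1.65]
contact_force: [0.5, 0.7, 0.1]
grip_width: 23.6
```

Emit:
{"fn": "play_rows", "kwargs": {"moves": [190, 0, -1, 0, 0, 190, 0, -2, 0, 0, 190, 0, -2, 0, 0, 190, 0, -2, 0, 0]}}

```text
time: 7.38
tool_pos: [576.4, -78.9, 85.9]
tcp_rot: [3.141, 0.0, 1.65]
contact_force: [1.6, 0.6, 2.0]
grip_width: 23.5
```

Emit:
{"fn": "play_rows", "kwargs": {"moves": [190, 0, -1, 0, 0, 190, 0, -2, 0, 0, 190, 0, -2, 0, 0, 190, 0, -2, 0, 0]}}

```text
time: 7.72
tool_pos: [574.0, -79.0, 85.7]
tcp_rot: [-3.141, -0.0, 1.65]
contact_force: [1.5, -0.7, 1.8]
grip_width: 23.4
```

Emit:
{"fn": "play_rows", "kwargs": {"moves": [190, 0, -1, 0, 0, 190, 0, -2, 0, 0, 190, 0, -2, 0, 0, 190, 0, -2, 0, 0]}}

```text
time: 8.05
tool_pos: [571.9, -79.1, 85.6]
tcp_rot: [-3.141, -0.0, 1.65]
contact_force: [0.7, -0.9, 2.3]
grip_width: 23.4
```

Emit:
{"fn": "play_rows", "kwargs": {"moves": [190, 0, -1, 0, 0, 190, 0, -2, 0, 0, 190, 0, -2, 0, 0, 190, 0, -2, 0, 0]}}

```text
time: 8.38
tool_pos: [570.0, -79.2, 85.6]
tcp_rot: [-3.141, -0.0, 1.65]
contact_force: [1.2, -0.8, 0.8]
grip_width: 23.6
```

Emit:
{"fn": "play_rows", "kwargs": {"moves": [190, 0, -1, 0, 0, 190, 0, -2, 0, 0, 190, 0, -2, 0, 0, 190, 0, -2, 0, 0]}}

```text
time: 8.72
tool_pos: [568.0, -79.4, 85.6]
tcp_rot: [-3.141, -0.0, 1.65]
contact_force: [0.8, -0.3, 0.5]
grip_width: 23.2
```

Emit:
{"fn": "play_rows", "kwargs": {"moves": [190, 0, -2, 0, 0, 190, 0, -5, 0, 0, 190, 0, -9, 0, 0, 190, 0, -14, 0, 0, 190, 0, -19, 0, 0, 190, 0, -24, 0, 0, 190, 0, -29, 0, 0, 190, 0, -34, 0, 0]}}

```text
time: 9.38
tool_pos: [533.6, -82.1, 85.7]
tcp_rot: [-3.141, -0.0, 1.65]
contact_force: [1.5, 0.1, -2.1]
grip_width: 23.2
```

Emit:
{"fn": "play_rows", "kwargs": {"moves": [190, 0, -5, 0, 0, 190, 0, -10, 0, 0, 190, 0, -15, 0, 0, 190, 0, -20, 0, 0, 190, 0, -25, 0, 0, 190, 0, -30, 0, 0, 190, 0, -35, 0, 0, 190, 0, -40, 0, 0]}}

```text
time: 10.05
tool_pos: [493.9, -85.3, 85.7]
tcp_rot: [3.142, -0.0, 1.65]
contact_force: [1.4, 0.1, -1.2]
grip_width: 23.4
```

Emit:
{"fn": "play_rows", "kwargs": {"moves": [190, 0, -5, 0, 0, 190, 0, -10, 0, 0, 190, 0, -14, 0, 0, 190, 0, -18, 0, 0, 190, 0, -21, 0, 0, 190, 0, -24, 0, 0, 190, 0, -26, 0, 0, 190, 0, -26, 0, 0]}}

```text
time: 10.72
tool_pos: [467.9, -87.3, 85.7]
tcp_rot: [-3.141, -0.0, 1.65]
contact_force: [-0.3, -0.3, 0.5]
grip_width: 23.4
```

```bash
python3 - <<'E'
from h import *
plan(470,-87,85)
snap('top','t4.png');snap('side','s4.png')
im=cv2.imread('pics/t4.png')
cv2.imwrite('pics/t4z.png',cv2.resize(im[120:300,220:420],None,fx=4,fy=3.3,interpolation=cv2.INTER_CUBIC))
E
```

```text
t 10.72 pos [467.9 -87.3  85.7] yaw [-180.    -0.    94.5] F [-0.3 -0.3  0.5] w 23.4 | shift [0.1 2.1 0.7] turn 0.04 q [-0.35  0.46  1.86 -0.    0.82 -0.42]
```

View pics/t4z.png

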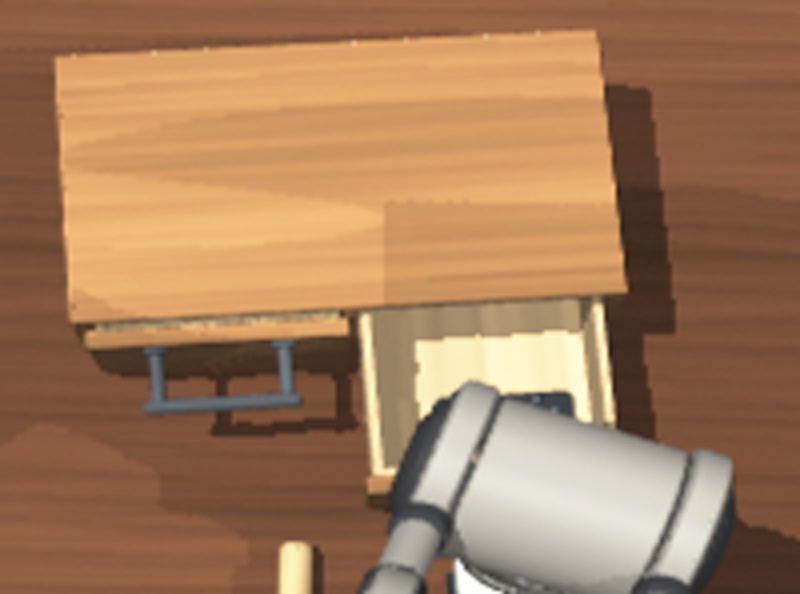

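View pics/s4.png

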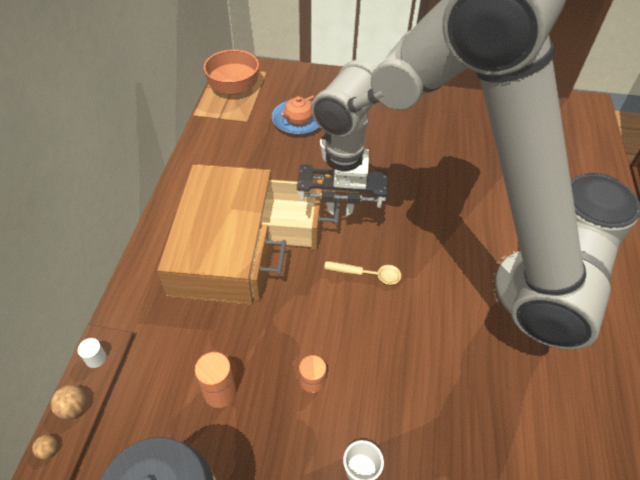

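Emit:
{"fn": "play_rows", "kwargs": {"moves": [190, 0, -1, 0, 0, 190, 0, -2, 0, 0, 190, 0, -3, 0, 0, 190, 0, -4, 0, 0, 190, 0, -4.5, 0, 0, 190, 0, -4.5, 0, 0]}}

```text
time: 11.32
tool_pos: [464.0, -87.7, 85.7]
tcp_rot: [3.142, -0.0, 1.65]
contact_force: [1.6, 0.5, -0.4]
grip_width: 23.7
```

Emit:
{"fn": "play_rows", "kwargs": {"moves": [190, 0, 5, 0, 0, 190, 0, 6, -25, 0, 190, 0, 6, -65, 0, 190, 0, 6, -105, 0, 190, 0, 6, -120, 0, 190, 0, 6, -120, 0]}}

```text
time: 11.82
tool_pos: [472.0, -87.8, 209.8]
tcp_rot: [3.135, 0.003, 1.65]
contact_force: [0.3, 0.7, -0.0]
grip_width: 23.3
```

```bash
python3 - <<'E'
from h import *
from scipy.spatial.transform import Rotation as Ro
plan(462,297,200)
o=bot.get_obs();c=snap('wrist','w5.png')
T=np.eye(4);T[:3,:3]=Ro.from_euler('xyz',o['tcp_rot']).as_matrix();T[:3,3]=o['tool_pos']
M=T@c['T_tool_cam']
import pickle;pickle.dump((M,c),open('w5.pkl','wb'))
E
```

```text
t 11.82 pos [472.  -87.8 209.8] yaw [179.6   0.2  94.5] F [ 0.3  0.7 -0. ] w 23.3 | shift [384.5  20.5   8.7] turn 0.04 q [-0.34  0.29  1.71 -0.    1.13 -0.42]
```

View pics/w5.png

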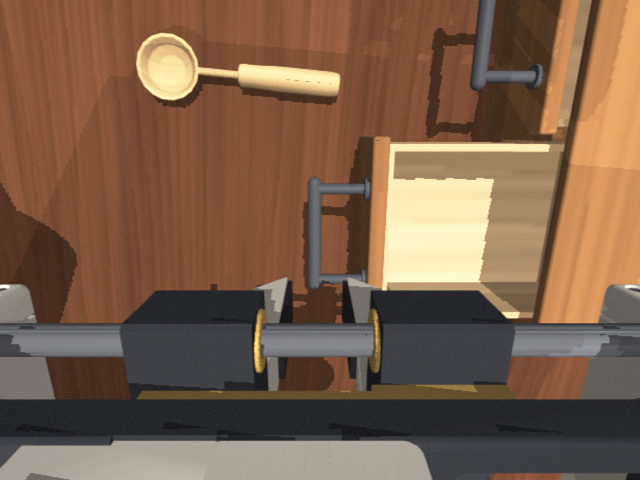

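The drawer stands well open, with the handle bar from (314,180) to (314,285) and the front's top edge at about u=381. I'll measure it and compute the placing point.

```bash
python3 - <<'E'
from h import *
import pickle
M,c=pickle.load(open('w5.pkl','rb'))
r=lambda u,v,z: print((u,v,z),ray(c,u,v,z,M).round(1))
for a in((314,180,75),(314,285,75),(373,138,90),(389,138,90),(390,148,80),(480,85,75)): r(*a)
E
```

```text
(314, 180, 75) [467.1 -46.3  75. ]
(314, 285, 75) [ 473.7 -130.1   75. ]
(373, 138, 90) [504.7 -13.   90. ]
(389, 138, 90) [515.5 -12.2  90. ]
(390, 148, 80) [519.2 -18.8  80. ]
(480, 85, 75) [576.6  28.   75. ]
```

Emit:
{"fn": "play_rows", "kwargs": {"moves": [150, 20, 1, 0, 4, 100, 58, 3, 0, 11, 50, 98, 5, 0, 18, 0, 138, 7, 0, 25, 0, 178, 9, 0, 32, 0, 218, 11, 0, 39, 0, 258, 13, 0, 46, 0, 298, 15, 0, 53]}}

```text
time: 12.53
tool_pos: [461.3, 184.0, 203.8]
tcp_rot: [-3.14, 0.003, 0.817]
contact_force: [-0.3, -0.5, -0.3]
grip_width: 72.2
```

```bash
python3 - <<'E'
from h import *
plan(462,297,180,4.5)
E
```

```text
t 12.53 pos [461.3 184.  203.8] yaw [-179.9    0.2   46.8] F [-0.3 -0.5 -0.3] w 72.2 | shift [ 83.  -76.7  23.7] turn 42.34 q [ 0.23  0.34  1.67 -0.    1.14  0.98]
```

Emit:
{"fn": "play_rows", "kwargs": {"moves": [0, 16, -15, 4, 6, 0, 33, -31, 9, 13, 0, 50, -46, 14, 20, 0, 66, -61, 19, 27, 0, 77, -71, 22, 34, 0, 83, -77, 24, 41, 0, 83, -77, 24, 42.3, 0, 83, -77, 24, 42.3]}}

```text
time: 13.2
tool_pos: [461.7, 295.5, 180.0]
tcp_rot: [3.14, 0.003, 0.087]
contact_force: [-0.1, 0.3, -0.6]
grip_width: 91.4
```

```bash
python3 - <<'E'
from h import *
from scipy.spatial.transform import Rotation as Ro
plan(462,297,48,4.5)
o=bot.get_obs();c=snap('wrist','w6.png')
T=np.eye(4);T[:3,:3]=Ro.from_euler('xyz',o['tcp_rot']).as_matrix();T[:3,3]=o['tool_pos']
M=T@c['T_tool_cam']
import pickle;pickle.dump((M,c),open('w6.pkl','wb'))
W=np.linalg.inv(M)
for z in(60,0):
    q=W@np.array([462,297,z,1]); print(c['fx']*q[0]/q[2]+c['cx'],c['fy']*q[1]/q[2]+c['cy'])
E
```

```text
t 13.2 pos [461.7 295.5 180. ] yaw [179.9   0.2   5. ] F [-0.1  0.3 -0.6] w 91.4 | shift [  0.9  -1.7 132. ] turn 0.51 q [ 0.43  0.45  1.56 -0.    1.14  1.91]
314.2341363219795 239.09590383184846
314.67737958151923 220.2413257998953
```

View pics/w6.png

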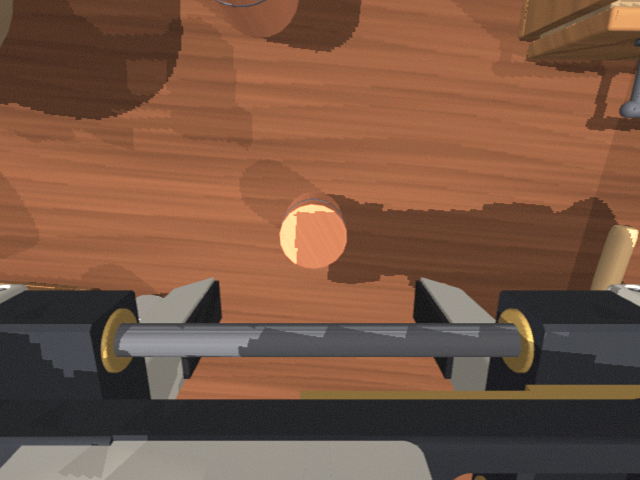

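The caddy's lid is at about (313,236), within 3 px of the prediction, so it's at about (463.5,297). Descending.

Emit:
{"fn": "play_rows", "kwargs": {"moves": [0, 2, -1.7, 25, 0, 0, 2, -1.7, 55, 0, 0, 2, -1.7, 85, 0, 0, 2, -1.7, 108, 0, 0, 2, -1.7, 122, 0, 0, 2, -1.7, 130, 0, 0, 2, -1.7, 132, 0, 0, 2, -1.7, 132, 0]}}

```text
time: 13.92
tool_pos: [464.6, 297.2, 49.8]
tcp_rot: [3.141, 0.0, 0.085]
contact_force: [0.4, -0.9, -0.3]
grip_width: 91.9
```

Emit:
{"fn": "play_rows", "kwargs": {"moves": [50, 0, 0, 0, 0, 80, 0, 0, 0, 0, 100, 0, 0, 0, 0, 110, 0, 0, 0, 0, 120, 0, 0, 0, 0, 130, 0, 0, 0, 0, 130, 0, 0, 0, 0, 130, 0, 0, 0, 0]}}

```text
time: 14.58
tool_pos: [464.5, 297.8, 49.9]
tcp_rot: [-3.141, -0.0, 0.085]
contact_force: [-0.2, 0.3, 1.8]
grip_width: 49.5
```

```bash
python3 - <<'E'
from h import *
plan(462,297,48,4.5)
snap('side','s7.png')
E
```

```text
t 14.58 pos [464.5 297.8  49.9] yaw [-180.    -0.     4.9] F [-0.2  0.3  1.8] w 49.5 | shift [-2.6  0.6  1.9] turn 0.35 q [0.43 0.62 1.68 0.   0.84 1.92]
```

Emit:
{"fn": "play_rows", "kwargs": {"moves": [150, 0, 0, 0, 0, 160, 0, 0, -4, 0, 160, 0, 0, -15, 0, 160, 0, 0, -40, 0, 160, 0, 0, -70, 0, 160, 0, 0, -100, 0, 160, 0, 10, -130, 0, 160, 5, 30, -145, 0]}}

```text
time: 15.3
tool_pos: [472.2, 269.7, 199.3]
tcp_rot: [-3.139, -0.005, 0.087]
contact_force: [1.6, 0.0, -2.0]
grip_width: 49.6
```

Emit:
{"fn": "play_rows", "kwargs": {"moves": [160, 8, 33, 0, 0, 160, 16, 68, 0, 0, 160, 24, 103, 0, 0, 160, 32, 138, 0, 0, 160, 40, 173, 0, 0, 160, 48, 208, 0, 0, 160, 56, 243, 0, 0, 160, 64, 275, 0, 0]}}

```text
time: 15.97
tool_pos: [559.1, -2.6, 195.6]
tcp_rot: [3.141, -0.0, 0.084]
contact_force: [0.3, 0.7, -1.6]
grip_width: 49.3
```

```bash
python3 - <<'E'
from h import *
plan(584,-79.3,180,4.5)
E
```

```text
t 15.97 pos [559.1  -2.6 195.6] yaw [180.   -0.    4.8] F [ 0.3  0.7 -1.6] w 49.3 | shift [18.4 78.5 15.6] turn 0.32 q [-0.14  0.45  1.51 -0.    1.18  1.35]
```

Emit:
{"fn": "play_rows", "kwargs": {"moves": [160, 6, 28, 3, 0, 160, 12, 52, 6, 0.3, 160, 16, 70, 6, 0.3, 160, 18.5, 78, 6, 0.3, 160, 18.5, 78, 6, 0.3, 160, 18.5, 78, 6, 0.3]}}

```text
time: 16.47
tool_pos: [583.7, -76.1, 189.0]
tcp_rot: [-3.141, 0.0, 0.079]
contact_force: [0.5, 0.3, -1.3]
grip_width: 49.2
```

```bash
python3 - <<'E'
from h import *
plan(584,-79.3,70,4.5)
snap('side','s8.png');snap('top','t8.png');snap('wrist','w8.png')
a=cv2.imread('pics/s8.png')[130:310,140:380];b=cv2.imread('pics/w8.png')
cv2.imwrite('pics/s8z.png',cv2.resize(a,None,fx=3,fy=3))
E
```

```text
t 16.47 pos [583.7 -76.1 189. ] yaw [-180.     0.     4.5] F [ 0.5  0.3 -1.3] w 49.2 | shift [  0.    3.3 119. ] turn 0.03 q [-0.26  0.51  1.43  0.    1.2   1.23]
```

View pics/s8z.png

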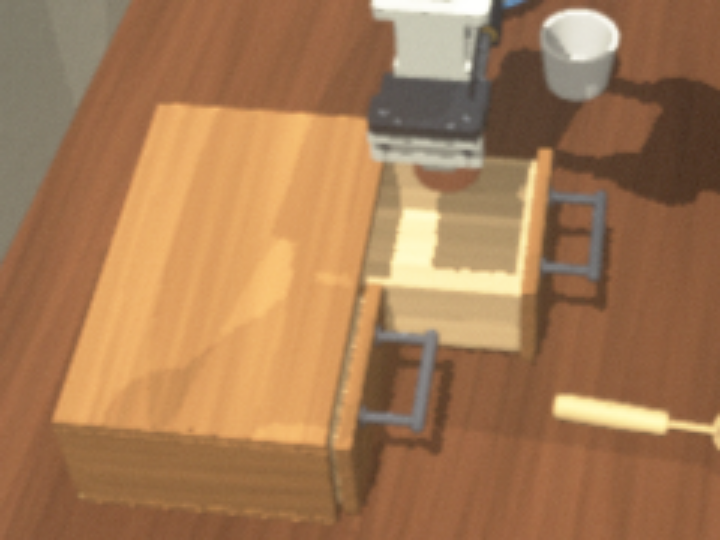

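View pics/w8.png

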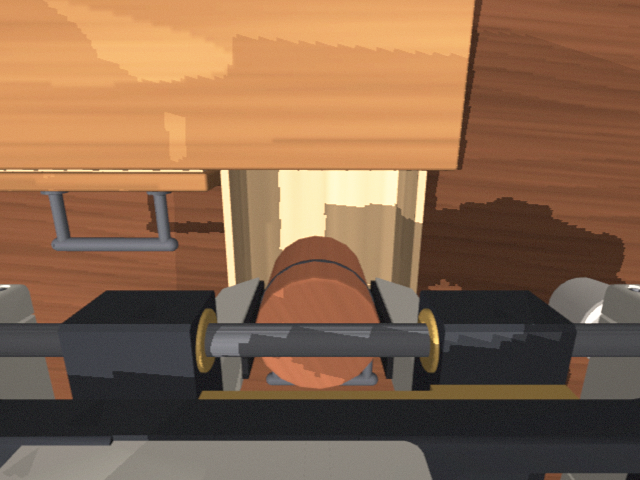

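The caddy hangs over the drawer opening, with the walls at u≈228 and 422. It needs about 3 mm along tool y, then I lower it.

Emit:
{"fn": "play_rows", "kwargs": {"moves": [160, 0, 3, 10, 0, 160, 0, 3, 30, 0, 160, 0, 3, 52, 0, 160, 0, 3, 74, 0, 160, 0, 3, 94, 0, 160, 0, 3, 106, 0, 160, 0, 3, 112, 0, 160, 0, 3, 114, 0]}}

```text
time: 17.28
tool_pos: [583.4, -79.0, 73.2]
tcp_rot: [-3.141, 0.002, 0.08]
contact_force: [-0.8, 0.1, -1.7]
grip_width: 49.6
```

Emit:
{"fn": "play_rows", "kwargs": {"moves": [160, 0, 0, 0, 0, 160, 0, 0, 1, 0, 160, 0, 0, 2, 0, 160, 0, 0, 2, 0]}}

```text
time: 17.62
tool_pos: [584.6, -79.6, 73.4]
tcp_rot: [3.141, -0.001, 0.079]
contact_force: [0.1, 0.5, -1.3]
grip_width: 49.9
```

```bash
python3 - <<'E'
from h import *
plan(584,-79.3,67,4.5)
snap('side','s9.png');snap('wrist','w9.png')
a=cv2.imread('pics/s9.png')[130:310,140:380]
cv2.imwrite('pics/s9z.png',cv2.resize(a,None,fx=3,fy=3))
E
```

```text
t 17.62 pos [584.6 -79.6  73.4] yaw [ 1.8e+02 -1.0e-01  4.6e+00] F [ 0.1  0.5 -1.3] w 49.9 | shift [-0.6 -0.4  6.4] turn 0.05 q [-0.27  0.64  1.55  0.    0.95  1.23]
```

View pics/w9.png

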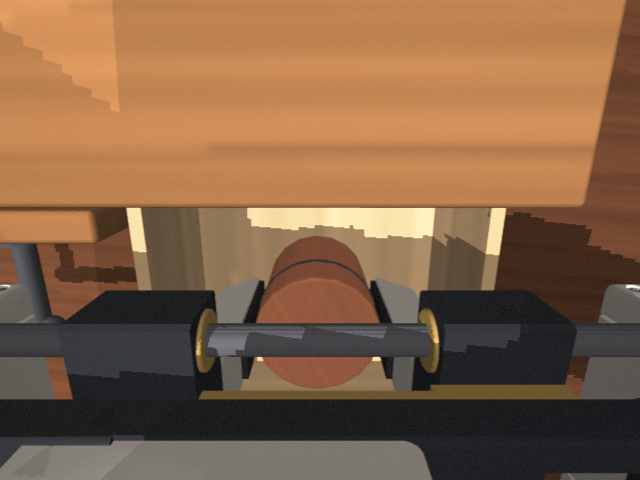

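Emit:
{"fn": "play_rows", "kwargs": {"moves": [160, 0, 0, 1, 0, 160, 0, 0, 2, 0, 160, 0, 0, 3, 0, 160, 0, 0, 4, 0, 160, 0, 0, 4, 0]}}

```text
time: 18.13
tool_pos: [584.1, -79.6, 68.4]
tcp_rot: [-3.141, 0.0, 0.079]
contact_force: [0.0, 0.8, -1.5]
grip_width: 49.8
```

Emit:
{"fn": "play_rows", "kwargs": {"moves": [160, 0, 0, 0.5, 0, 160, 0, 0, 1, 0, 160, 0, 0, 1.5, 0, 160, 0, 0, 1.5, 0]}}

```text
time: 18.47
tool_pos: [584.2, -79.6, 67.1]
tcp_rot: [-3.141, 0.0, 0.079]
contact_force: [-0.3, -0.2, -1.0]
grip_width: 49.9
```

Emit:
{"fn": "play_rows", "kwargs": {"moves": [160, 0, 0, 0.5, 0, 160, 0, 0, 1, 0, 160, 0, 0, 1, 0]}}

```text
time: 18.72
tool_pos: [584.4, -79.6, 66.9]
tcp_rot: [3.141, -0.001, 0.079]
contact_force: [-1.6, 0.1, 4.5]
grip_width: 49.8
```

Touchdown: Fz rose from -1 to 4.5 N at the expected height. Releasing slowly, then lifting.

Emit:
{"fn": "play_rows", "kwargs": {"moves": [140, 0, 0, -0.5, 0, 125, 0, 0, -0.5, 0, 112, 0, 0, -0.5, 0, 105, 0, 0, -0.5, 0, 98, 0, 0, -0.5, 0, 90, 0, 0, -0.5, 0, 85, 0, 0, -0.5, 0, 85, 0, 0, -0.5, 0]}}

```text
time: 19.38
tool_pos: [584.3, -79.6, 66.7]
tcp_rot: [-3.141, 0.0, 0.079]
contact_force: [-0.8, -0.2, 0.3]
grip_width: 61.1
```

Emit:
{"fn": "play_rows", "kwargs": {"moves": [85, 0, 0, -3, 0, 85, 0, 0, -8, 0, 85, 0, 0, -16, 0, 85, 0, 0, -28, 0, 85, 0, 0, -50, 0, 85, 0, 0, -80, 0, 85, 0, 0, -110, 0, 120, 0, 0, -125, 0]}}

```text
time: 20.05
tool_pos: [585.6, -79.9, 196.5]
tcp_rot: [3.14, -0.006, 0.08]
contact_force: [1.0, -0.1, 0.1]
grip_width: 58.1
```

```bash
python3 - <<'E'
from h import *
from scipy.spatial.transform import Rotation as Ro
plan(466,-88.2,180,94.5)
o=bot.get_obs();c=snap('wrist','w10.png');snap('side','s10.png')
a=cv2.imread('pics/s10.png')[130:310,140:380]
cv2.imwrite('pics/s10z.png',cv2.resize(a,None,fx=3,fy=3))
E
```

```text
t 20.05 pos [585.6 -79.9 196.5] yaw [179.9  -0.3   4.6] F [ 1.  -0.1  0.1] w 58.1 | shift [-120.    -1.2   15.8] turn -89.94 q [-0.27  0.5   1.42  0.    1.21  1.23]
```

View pics/w10.png

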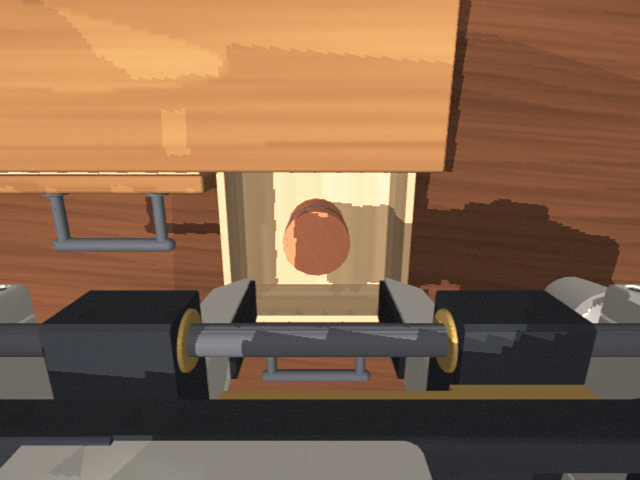

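View pics/s10z.png

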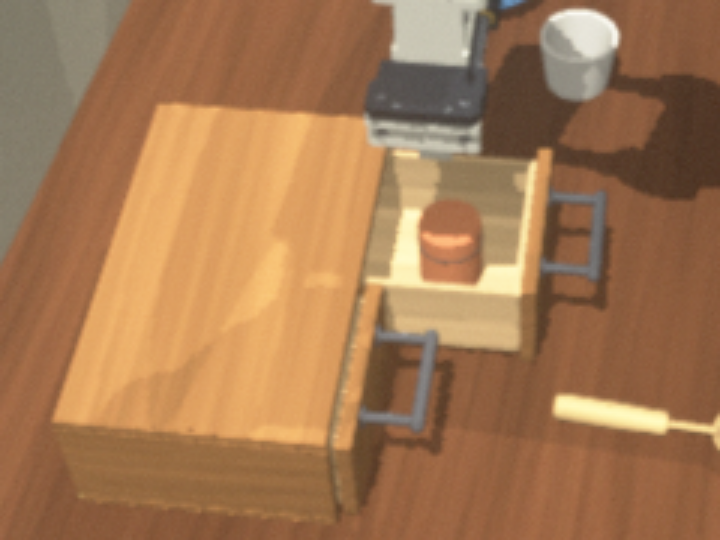

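The caddy stands upright on the drawer floor. Now I'll close the fingers and move in front of the handle to push it shut.

Emit:
{"fn": "play_rows", "kwargs": {"moves": [160, -20, 0, 0, 0, 200, -50, 0, 0, 0, 255, -80, 0, 0, 0, 255, -110, 0, 0, 0, 255, -135, 0, 0, 0, 255, -150, 0, 0, 0, 255, -152, 0, 0, 0, 255, -152, 0, 0, 0]}}

```text
time: 20.82
tool_pos: [432.3, -91.7, 191.7]
tcp_rot: [-3.141, -0.0, 0.079]
contact_force: [0.5, -0.1, -0.1]
grip_width: 1.5
```

```bash
python3 - <<'E'
from h import *
plan(435,-91,83,4.5)
snap('wrist','w11.png')
E
```

```text
t 20.82 pos [432.3 -91.7 191.7] yaw [-180.    -0.     4.5] F [ 0.5 -0.1 -0.1] w 1.5 | shift [  2.8  -0.4 108.7] turn 0.0 q [-0.38  0.25  1.83  0.    1.06  1.11]
```

View pics/w11.png

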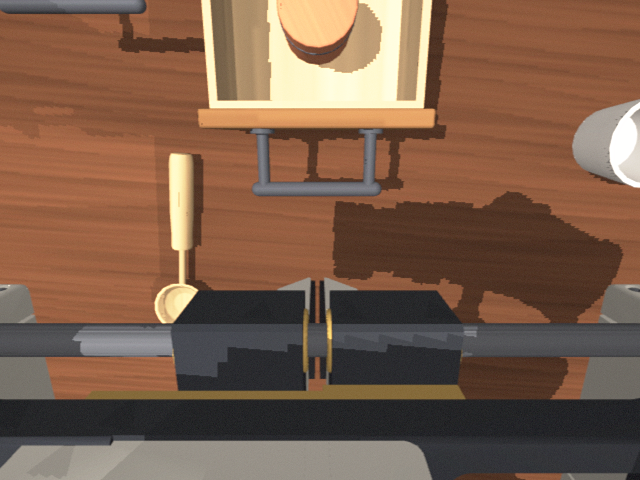

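Emit:
{"fn": "play_rows", "kwargs": {"moves": [255, 0, 0, 15, 0, 255, 0, 0, 40, 0, 255, 0, 0, 70, 0, 255, 0, 0, 95, 0, 255, 0, 0, 106, 0, 255, 0, 0, 108, 0, 255, 6, 0, 108, 0, 255, 12, 0, 108, 0]}}

```text
time: 21.53
tool_pos: [446.2, -90.9, 84.2]
tcp_rot: [3.141, -0.001, 0.079]
contact_force: [0.3, -0.4, 1.0]
grip_width: 0.0
```

Emit:
{"fn": "play_rows", "kwargs": {"moves": [255, 3, 0, 0, 0, 255, 6, 0, 0, 0, 255, 8, 0, 0, 0, 255, 10, 0, 0, 0, 255, 12, 0, 0, 0, 255, 15, 0, 0, 0, 255, 18, 0, 0, 0, 255, 21, 0, 0, 0]}}

```text
time: 22.2
tool_pos: [465.7, -89.0, 83.8]
tcp_rot: [-3.141, 0.0, 0.079]
contact_force: [-2.6, -0.2, 2.7]
grip_width: 0.7
```

Emit:
{"fn": "play_rows", "kwargs": {"moves": [255, 3, 0, 0, 0, 255, 6, 0, 0, 0, 255, 10, 0, 0, 0, 255, 14, 0, 0, 0, 255, 18, 0, 0, 0, 255, 22, 0, 0, 0, 255, 26, 0, 0, 0, 255, 30, 0, 0, 0]}}

```text
time: 22.87
tool_pos: [496.0, -86.6, 83.7]
tcp_rot: [-3.141, -0.0, 0.079]
contact_force: [-2.2, 0.4, 1.7]
grip_width: -0.0
```

Contact is steady at about 2 N. I'll continue, with about 75 mm to go.

Emit:
{"fn": "play_rows", "kwargs": {"moves": [255, 4, 0, 0, 0, 255, 8, 0, 0, 0, 255, 12, 0, 0, 0, 255, 16, 0, 0, 0, 255, 20, 0, 0, 0, 255, 24, 0, 0, 0, 255, 28, 0, 0, 0, 255, 32, 0, 0, 0]}}

```text
time: 23.53
tool_pos: [527.8, -84.1, 83.7]
tcp_rot: [-3.142, -0.0, 0.079]
contact_force: [-2.5, -0.8, 1.6]
grip_width: 0.9
```

Emit:
{"fn": "play_rows", "kwargs": {"moves": [255, 4, 0, 0, 0, 255, 8, 0, 0, 0, 255, 12, 0, 0, 0, 255, 16, 0, 0, 0, 255, 20, 0, 0, 0, 255, 24, 0, 0, 0, 255, 27, 0, 0, 0, 255, 29, 0, 0, 0]}}

```text
time: 24.2
tool_pos: [556.8, -81.8, 83.7]
tcp_rot: [3.142, -0.0, 0.079]
contact_force: [-2.0, -0.2, 1.0]
grip_width: 0.5
```

```bash
python3 - <<'E'
from h import *
plan(571,-80.5,83,4.5)
snap('wrist','w12.png')
E
```

```text
t 24.2 pos [556.8 -81.8  83.7] yaw [180.   -0.    4.6] F [-2.  -0.2  1. ] w 0.5 | shift [14.2 -0.2  0.7] turn 0.05 q [-0.28  0.59  1.62  0.    0.93  1.21]
```

View pics/w12.png

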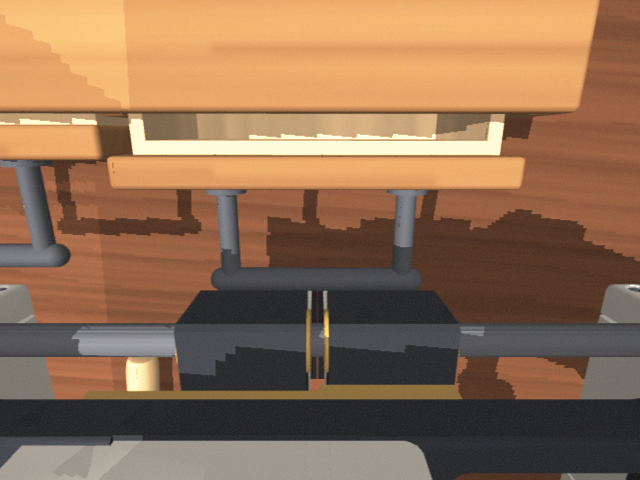

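Emit:
{"fn": "play_rows", "kwargs": {"moves": [255, 2, 0, 0, 0, 255, 4, 0, 0, 0, 255, 6, 0, 0, 0, 255, 8, 0, 0, 0, 255, 9.5, 0, 0, 0, 255, 11, 0, 0, 0, 255, 12, 0, 0, 0, 255, 12, 0, 0, 0]}}

```text
time: 24.92
tool_pos: [568.6, -80.8, 83.7]
tcp_rot: [-3.142, -0.0, 0.079]
contact_force: [-1.7, -0.2, 1.2]
grip_width: 0.5
```

Emit:
{"fn": "play_rows", "kwargs": {"moves": [255, 0.5, 0, 0, 0, 255, 1, 0, 0, 0, 255, 1.5, 0, 0, 0, 255, 2, 0, 0, 0, 255, 2, 0, 0, 0]}}

```text
time: 25.33
tool_pos: [570.4, -80.7, 83.7]
tcp_rot: [-3.141, -0.0, 0.079]
contact_force: [-1.6, -0.8, -0.0]
grip_width: 0.4
```

Emit:
{"fn": "play_rows", "kwargs": {"moves": [255, 0.5, 0, 0, 0, 255, 1, 0, 0, 0, 255, 1.5, 0, 0, 0, 255, 2, 0, 0, 0, 255, 2, 0, 0, 0]}}

```text
time: 25.75
tool_pos: [570.7, -80.7, 83.6]
tcp_rot: [-3.141, 0.004, 0.08]
contact_force: [-8.9, -1.9, 4.7]
grip_width: 0.5
```

The push stalled at x=570.7 with the force up to 9 N, so the drawer is against its shut stop. Backing off and checking.

Emit:
{"fn": "play_rows", "kwargs": {"moves": [255, 0, 0, 0, 0, 255, -6, 0, 0, 0, 255, -20, 0, 0, 0, 255, -40, 0, 0, 0, 255, -60, 0, -20, 0, 255, -80, 0, -50, 0, 255, -110, 0, -85, 0, 255, -140, 0, -115, 0]}}

```text
time: 26.42
tool_pos: [436.1, -91.4, 196.3]
tcp_rot: [3.141, -0.002, 0.08]
contact_force: [0.1, -0.3, 0.1]
grip_width: 0.3
```

Emit:
{"fn": "play_rows", "kwargs": {"moves": [255, -20, 0, -10, 0, 255, -30, 0, -15, 0, 255, -30, 0, -15, 0, 255, -30, 0, -15, 0]}}

```text
time: 26.75
tool_pos: [407.1, -93.9, 209.9]
tcp_rot: [3.141, -0.002, 0.079]
contact_force: [0.7, -0.0, -0.5]
grip_width: -0.1
```

```bash
python3 - <<'E'
from h import *
plan(400,-90,200,4.5)
snap('top','t13.png');snap('side','s13.png');snap('wrist','w13.png')
a=cv2.imread('pics/top0.png')[120:260,220:390];b=cv2.imread('pics/t13.png')[120:260,220:390]
cv2.imwrite('pics/cmp.png',np.vstack([cv2.resize(q,None,fx=2.1*2,fy=2.1,interpolation=cv2.INTER_CUBIC)[:, :] for q in(a,b)]))
cv2.imwrite('pics/s13z.png',cv2.resize(cv2.imread('pics/s13.png')[130:310,140:380],None,fx=3,fy=3))
E
```

```text
t 26.75 pos [407.1 -93.9 209.9] yaw [ 1.8e+02 -1.0e-01  4.5e+00] F [ 0.7 -0.  -0.5] w -0.1 | shift [-6.7 -4.4  9.9] turn 0.01 q [-0.41  0.19  1.86  0.    1.1   1.08]
```

View pics/cmp.png

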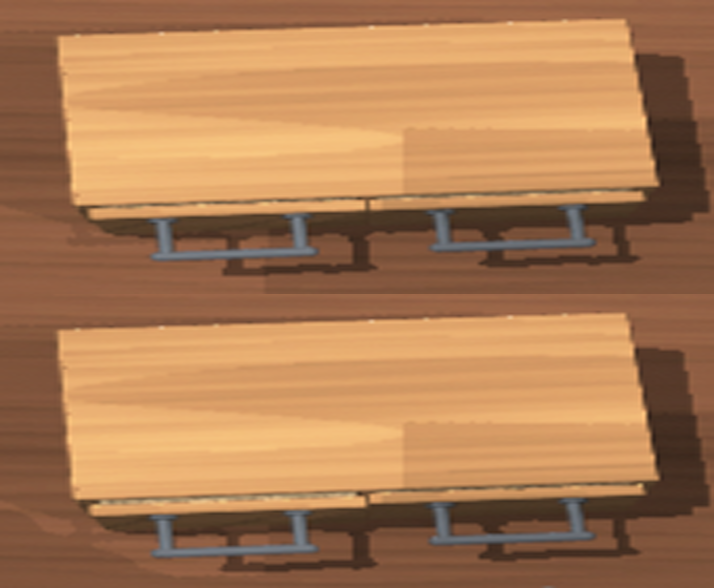

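View pics/s13z.png

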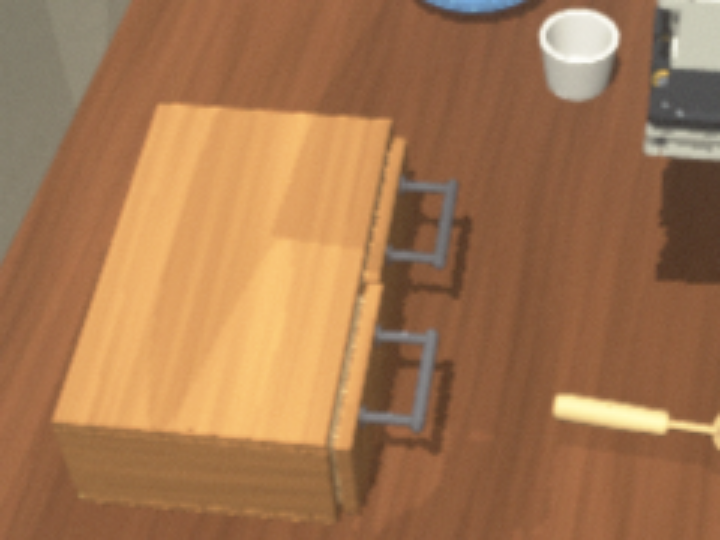

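View pics/w13.png

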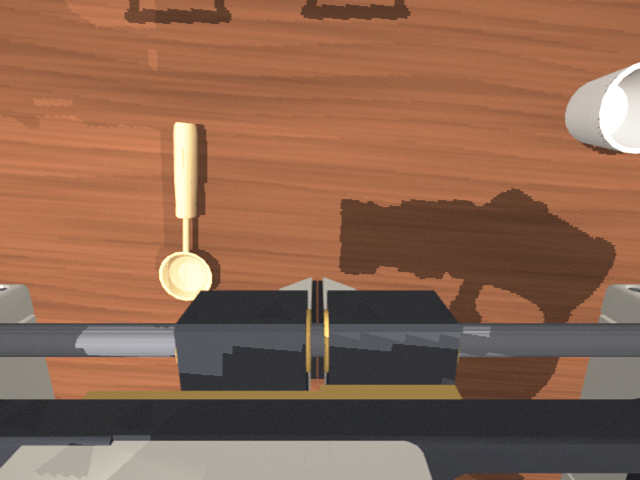

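The right drawer is shut and the chest unmoved. The bolted left drawer stands about 2 mm proud from my feeling pull, so I'll nudge it home gently.

```bash
python3 - <<'E'
from h import *
plan(535,67,140,4.5)
E
```

```text
t 26.9 pos [407.1 -93.6 209. ] yaw [-1.799e+02  1.000e-01  4.600e+00] F [ 0.   0.1 -0. ] w 0.4 | shift [ 140.3 -149.9   69. ] turn 0.07 q [-0.41  0.19  1.86  0.    1.1   1.08]
```

Emit:
{"fn": "play_rows", "kwargs": {"moves": [255, 15, -16, 7, 0, 255, 38, -41, 17, 0, 255, 64, -68, 28, 0, 255, 90, -96, 40, 0, 255, 115, -123, 52, 0, 255, 134, -143, 62, 0, 255, 140, -150, 69, 0, 255, 140, -150, 69, 0]}}

```text
time: 27.57
tool_pos: [534.1, 68.8, 138.0]
tcp_rot: [-3.141, 0.004, 0.083]
contact_force: [-0.9, -0.9, -0.1]
grip_width: 0.2
```

Emit:
{"fn": "play_rows", "kwargs": {"moves": [255, 0, 0, 15, 0, 255, 0, 0, 35, 0, 255, 0, 0, 50, 0, 255, 0, 0, 56, 0, 255, 0, 0, 56, 0, 255, 5, 0, 56, 0, 255, 10, 0, 56, 0, 255, 15, 0, 56, 0]}}

```text
time: 28.23
tool_pos: [550.4, 67.9, 86.3]
tcp_rot: [3.141, -0.003, 0.079]
contact_force: [-0.1, -0.6, 0.1]
grip_width: 0.2
```

Emit:
{"fn": "play_rows", "kwargs": {"moves": [255, 1, 0, 0, 0, 255, 2, 0, 0, 0, 255, 3, 0, 0, 0, 255, 4, 0, 0, 0, 255, 5, 0, 0, 0, 255, 5, 0, 0, 0]}}

```text
time: 28.73
tool_pos: [554.2, 68.5, 85.1]
tcp_rot: [-3.142, -0.0, 0.08]
contact_force: [-0.1, 0.6, -0.2]
grip_width: 0.3
```

Emit:
{"fn": "play_rows", "kwargs": {"moves": [255, 0.5, 0, 0, 0, 255, 1, 0, 0, 0, 255, 1.5, 0, 0, 0, 255, 2, 0, 0, 0, 255, 2.5, 0, 0, 0, 255, 3, 0, 0, 0, 255, 3, 0, 0, 0]}}

```text
time: 29.32
tool_pos: [556.9, 68.8, 85.0]
tcp_rot: [-3.141, 0.0, 0.079]
contact_force: [-1.3, 0.2, 2.3]
grip_width: 0.6
```

Emit:
{"fn": "play_rows", "kwargs": {"moves": [255, 0.5, 0, 0, 0, 255, 1, 0, 0, 0, 255, 1.5, 0, 0, 0, 255, 1.5, 0, 0, 0]}}

```text
time: 29.65
tool_pos: [558.6, 68.9, 85.0]
tcp_rot: [-3.141, -0.0, 0.079]
contact_force: [-2.0, -0.4, 0.2]
grip_width: 0.6
```

Emit:
{"fn": "play_rows", "kwargs": {"moves": [255, 0.5, 0, 0, 0, 255, 1, 0, 0, 0, 255, 1, 0, 0, 0]}}

```text
time: 29.9
tool_pos: [558.9, 68.9, 85.0]
tcp_rot: [-3.141, 0.002, 0.08]
contact_force: [-4.5, 0.6, 3.0]
grip_width: 0.3
```

It stopped at 4.5 N, so it is home. Retreating.

Emit:
{"fn": "play_rows", "kwargs": {"moves": [255, 0, 0, 0, 0, 255, -6, 0, 0, 0, 255, -20, 0, 0, 0, 255, -40, 0, 0, 0, 255, -60, 0, -20, 0, 255, -80, 0, -50, 0, 255, -110, 0, -85, 0, 255, -140, 0, -115, 0]}}

```text
time: 30.57
tool_pos: [423.2, 58.0, 197.5]
tcp_rot: [3.142, -0.002, 0.079]
contact_force: [1.5, -0.0, 0.5]
grip_width: -0.0
```

Emit:
{"fn": "play_rows", "kwargs": {"moves": [255, -5, 0, 0, 0, 255, -5, 0, 0, 0, 255, -5, 0, 0, 0, 255, -5, 0, 0, 0, 255, -5, 0, 0, 0]}}

```text
time: 30.98
tool_pos: [419.0, 57.7, 195.2]
tcp_rot: [-3.141, 0.002, 0.079]
contact_force: [-0.3, 0.2, 0.3]
grip_width: 0.5
```

```bash
python3 - <<'E'
from h import *
plan(400,0,200,4.5)
snap('top','t14.png');snap('side','s14.png')
a=cv2.imread('pics/top0.png');b=cv2.imread('pics/t14.png')
for n,(x,y) in dict(canister=(146,211),cup=(452,268),cup2=(105,342),teapot=(498,220),chest=(305,190)).items():
    r=45 if n=='chest' else 28
    g=lambda i:cv2.cvtColor(i[y-r:y+r,x-(80 if r==45 else r):x+(80 if r==45 else r)],6).astype(np.float32)
    print(n,np.abs(g(a)-g(b)).mean().round(2),[round(v,2) for v in cv2.phaseCorrelate(g(a),g(b))[0]])
cv2.imwrite('pics/s14z.png',cv2.resize(cv2.imread('pics/s14.png')[130:310,140:380],None,fx=3,fy=3))
E
```

```text
t 30.98 pos [419.   57.7 195.2] yaw [-1.8e+02  1.0e-01  4.5e+00] F [-0.3  0.2  0.3] w 0.5 | shift [-23.6  56.   -4.7] turn 0.05 q [-0.04  0.22  1.87  0.    1.06  1.45]
canister 5.52 [-0.03, 0.02]
cup 0.54 [0.01, 0.0]
cup2 3.41 [-0.09, -0.05]
teapot 0.58 [0.01, -0.01]
chest 1.12 [0.01, -0.04]
```

View pics/t14.png

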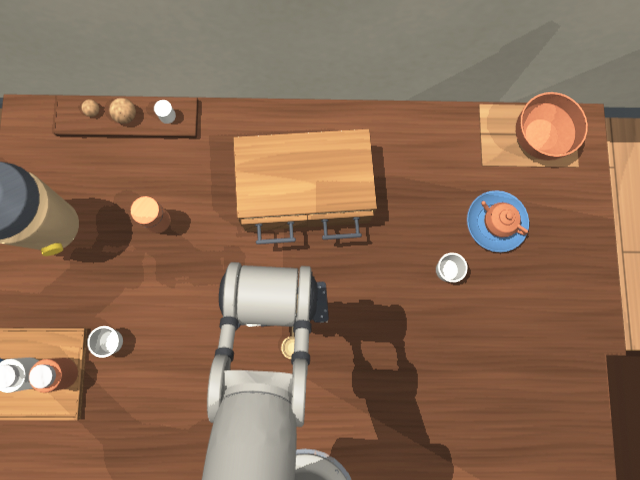

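View pics/s14z.png

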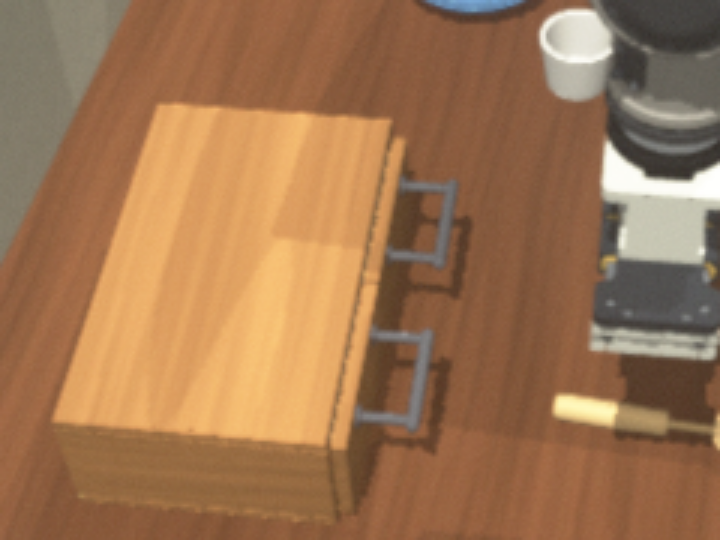

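Both drawer fronts are flush, nothing else has moved, and the arm is clear.

```bash
python3 -c "
from h import *
print(bot.close_job())"
```

```text
the job is handed in; nothing more can be done
None
```

The caddy is in the right drawer, which is shut again, and I handed the job in at about 31 s. The left drawer turned out to be the bolted one: it stopped hard after about 3 mm, at 8 N.

I drew the right drawer about 115 mm open by its handle and set the caddy upright on its floor, touching down at about 5 N. After letting go, I pushed the drawer fully shut, and it stopped at 9 N. My test pull had left the left drawer about 2 mm proud, so I eased that back home too.

**Last checks:**
- Both drawer fronts are flush in the side view.
- In the top view the chest, canister, cups and teapot shifted by less than 0.1 px from the start.
- The scoop was partly hidden by the arm in the last top view, so I could not measure it there. It looked undisturbed in the side and wrist pictures.
- The robot was touching nothing at the end. I last saw the caddy upright with the drawer still open, so its pose inside the shut drawer is not checked.
- No check failed or disagreed.

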